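Jack up the cat feeding tray at its marked lug and hold it there

ROBOT

A 6-joint arm with a two-finger parallel gripper is mounted at the origin on the work surface. World frame = base frame: x ahead of the robot, y to its left, z up, the work surface at z = 0. Lengths are in m, angles in rad, forces in N, time in s.
With the tool pointing down it reaches from about 0.35 to 0.975 m from the base axis. Payload 7.1 kg.
Tool frame: the origin (TCP) lies at the very end of the fingers, on their centre line; the grasp point (between the pads) lies 19 mm behind it; z points along the fingers, y is the direction in which the jaws open and shut (so a half turn about z gives the same grasp; the last joint's range is limited). The gripper opens to 88 mm and grips with 3 to 60 N. Pads are 20 mm wide; open, the fingers measure 115 mm over their backs; the gripper's body (75 mm by 178 mm) begins 61 mm behind the grasp point.
Start: joints at [-1.133, 0.423, 1.63, -0, 1.089, -0.019], TCP at [0.276, -0.561, 0.223] pointing down, gripper open.
Joint ranges: [-3, 3], [-0.9, 2.11], [0.09, 2.58], [-1.31, 4.45], [0.11, 2.69], [-2.54, 2.54]. Speed limits (rad/s): [2.39, 2.39, 3.01, 3.14, 3.14, 3.14].

INTERFACE

Orientations are given as a unit quaternion [x, y, z, w].
In Python, from plant import telemetry, cams, order gives the robot as it stands. The module is installed in compiled form; this text tells all that it offers.
- The arm moves only by the shell command python3 -m pendant 'ROWS'. ROWS is a JSON object of lists of equal length, an entry for each row: "rot": the turn, a rotation vector about the world's x, y, z in degrees, a list of three; "offset": the shift along the world's x, y, z in cm, a list of three; "gripper": the opening in per cent of the stroke, from 0 (shut) to 100 (fully open). In form: {"rot": [[ax, ay, az], ...], "offset": [[x, y, z], ...], "gripper": [gripper, ...]}. A call has 1 to 5 rows; each row shifts and turns the commanded pose from where the row before left it; what a row does not reach is not made up. A row lasts 1/12 s, in which the tool goes at most 41.7 mm and 7.16 degrees, less where a joint would pass 70% of its speed; a pose out of reach is approached as far as the arm can. A call is refused whole if a number of a shift passes 4.17 or a number of a turn 7.16, either way. A call with a gripper value outside its range is refused whole. The fingers move at their own pace and stop on an object; the grip force is fixed at half the most. Time passes only in rows, so rows that do not move let the fingers close. It gives the time, the measured TCP pose, the force and the opening at its end, in the units of the state.
- telemetry.read_state(): the state, without advancing time (a new reading comes with each control period).
- cams.read_camera(name): name is "scene" or "side" or "wrist"; returns (picture, depth): 480x640x3 uint8, red, green, blue; 480x640 float32, m along the optical axis (not along the pixel's ray), 0 where there is no reading.
- cams.camera_params(name): a dict with "camera_matrix" (3x3 intrinsics, pixels), "R" (3x3) and "t" (3): a world point X has camera coordinates R X + t. Camera axes: x right, y down, z forward; pixel columns grow to the right and rows downward; lengths in m; the calibration is good to about 2 mm. The wrist camera is an equidistant fisheye: a pixel r from the principal point sees the ray r / f radians off the axis. A picture is of the moment at which its call begins: read the wrist's pose just before it. camera_params takes no time and is no camera call; for the wrist camera it gives the pose at the moment of the call.
- order.close_job(): hands the job in, once; it reports no verdict.
The state is a dict: "t": time; "joint_positions": joint angles; "joint_velocities": joint speeds; "effort": joint torques, N m; "tool_pos": TCP position; "eef_rot": TCP orientation; "wrist_force": force on the tool from outside, world axes, zero at the start; "torque": the same for the moment, N m; "grip_width": finger opening in m.
Only numpy, scipy, OpenCV 4.12 (cv2) and the standard library are available. Lean on these libraries where they do the work, as an engineer would, in place of code of your own. Each camera call takes 0.05 s, during which the arm holds its last target.

TASK

The cat feeding tray needs a new foot slipped under its front. Stand the little lever jack on the plank with its saddle centred under the lug that carries the red plug (not the grey one: that lug is cracked), then press the jack's handle all the way down so the front of the tray rises on the jack alone, and finish while still holding the handle down. Do not lift or push the tray with the robot itself, and leave the bowl, the clip, the scoop, the canister and the clear box where they are.

Things in the scene. Friction and masses are not known exactly. Their poses are not given: they have to be found in the camera images.
- jack: Small blue toe jack, loose, 0.8 kg. Origin: underside of its base, below the column's centre; +x points to the saddle side. Dark base plate 212 x 90 x 10 mm, from x -150 to +62. Blue column 36 (x) x 32 (y) mm, top at z 88: grasp it here from above, across y (centre of mass about 15 mm behind). A steel toe with the saddle stands out in front, the hand lever behind (-x).
- saddle (a point): Centre of the top face of the jack's round black rubber saddle (26 mm across), 55 mm ahead (+x) of the jack's origin; 34 mm above the plank when lowered. It rises straight up, 50 mm per rad of handle travel. The steel toe under it reaches 65 mm, the saddle 68 mm, ahead of the jack's origin.
- handle_pad (a point): Centre of the upper face of the black press pad (58 mm along the lever, 40 wide, 10 thick) at the lever's end. Lever axis: along the jack's y at x -30, z 50 mm in the jack's frame; pad centre 106 mm from it, upper face 5 mm above. Handle up: lever slopes up and back (jack's -x) at 0.56 rad (pad top about 111 mm high); fully down: about level (pad top about 51 mm).
- jack_handle (a joint): Handle angle, rad: 0 = up (where a spring returns it when it is let go), 0.60 = pressed down to its stop. Holding it down takes about 9 to 12 N at the pad with the tray on the saddle. There is no ratchet: let go, and the saddle sinks.
- tray: Beige resin tray on a drawer housing, loose, 1.4 kg, 220 (x) x 300 (y) mm, floor 78 and rim 92 mm high, on four feet; small drawer knob in front. Origin: underside centre; front faces its -x (the robot). Two flat lugs stand out from the front face (x -110) to x -155 mm, 44 wide, at y +85 and -85; underside 46 mm above the plank, top 56. Lifted at a lug, it tips about its back feet.
- red_plug: Red plastic disc, 30 mm across, 8 mm thick, lying loose inside a 4 mm high rim on top of one of the lugs; marks the lug to lift. Its origin (underside centre, 56 mm above the plank) is right over the lift point at the middle of the lug, 130 mm in front of the tray's centre (tray's -x) and 85 mm to its left or right.
- grey_plug: Grey plastic disc of the same size on the other lug, which is cracked and must not be used.
- bowl: White ceramic cat bowl, 120 mm across, 45 mm high, standing on the tray. Origin at the underside centre.
- clip: Chrome spring clip, about 55 x 22 x 18 mm, lying on the tray. Origin at the underside centre.
- scoop: Yellow plastic scoop, about 150 mm long, 55 mm wide, 32 mm high, on the plank.
- canister: Lidded aluminium canister, 84 mm across, 115 mm high, standing on the plank.
- acrylic_box: Clear open acrylic box, 100 x 90 x 100 mm, standing on the plank.
Things that resemble listed ones, but are neither listed nor needed, are in the scene too. Several things look just like the jack: the one meant starts farthest to the robot's left.

How it is judged:
On the way, in this order (a step that is already met when the one before it is completed fails the run):
1. the jack stands flat on the plank, handle still up, with its saddle under the lug that carries the red plug (horizontal distance between saddle and red_plug below 0.014 m and height (world z) of jack below 0.004 m and angle between jack's own z axis and vertical below 0.06 rad and value of joint jack_handle below 0.1 rad), for 0.2 s.
2. the handle is pressed down and the marked lug has risen on the saddle (value of joint jack_handle above 0.5 rad and height (world z) of red_plug above 0.064 m), for 0.2 s.
At the end, for the whole second after the job is handed in: Robot presses the jack (over 2 N), handle beyond 0.5 rad, jack flat on the plank, saddle within 16 mm of under the red plug and bearing the tray (over 2 N); the plug in place and 8 mm higher than at first; robot off the tray, tray at rest, bowl upright (all of step 2 and contact force between any of the fingers, the arm and jack above 2 N and horizontal distance between saddle and red_plug below 0.016 m and contact force between jack and tray above 2 N and contact force between each of the fingers, the arm and tray below 0.5 N and height (world z) of jack below 0.005 m and angle between jack's own z axis and vertical below 0.08 rad and linear speed of tray below 0.02 m/s and x of red_plug in the frame of tray between -0.14 and -0.12 m and z of red_plug in the frame of tray below 0.064 m and angle between bowl's own z axis and vertical below 0.2 rad); the arm keeps its last pose, push and grip.
It fails at once if the tray is pushed away (more than 40 mm) (distance of tray from where it was at the start of the episode above 0.04 m).
It fails at once if the robot lifts or presses on the tray itself (contact force between any of the fingers, the arm and tray above 5 N).
It fails at once if the lug with the grey plug is jacked (horizontal distance between saddle and grey_plug below 0.035 m and value of joint jack_handle above 0.3 rad and contact force between jack and tray above 2 N).
It fails at once if the bowl or the clip is shifted by more than 40 mm (distance of any of bowl, clip from where it was at the start of the episode above 0.04 m).
It fails at once if the scoop, canister or clear box is shifted by more than 20 mm (distance of any of scoop, canister, acrylic_box from where it was at the start of the episode above 0.02 m).
It also fails if it takes over 45 s, if anything falls off the work surface, if the arm or the gripper's body presses on something with over 40 N, if the wrist force passes 120 N, or if a joint passes its speed limit or range.

## Working session

There is one attempt and no reset: what is moved stays moved. The work goes in short steps, Python scripts to look and compute and a shell command to move; the robot and the scene stay as the last step left them, time stands still between calls to the robot, and variables do not carry over. Pictures are saved under pics/ and viewed, and the job is handed in when it is done.

```bash
mkdir -p pics; cat > h.py <<'E'
import numpy as np, cv2
from plant import telemetry, cams, order
def snap(name,fn):
    p=cams.camera_params(name); im,d=cams.read_camera(name)
    cv2.imwrite('pics/'+fn+'.png',im[:,:,::-1]); np.savez('pics/'+fn+'.npz',im=im,d=d,K=p['camera_matrix'],R=p['R'],t=p['t'])
    return im,d,p
def load(fn): return np.load('pics/'+fn+'.npz')
def unproj(f,u,v,z=None):
    K,R,t=f['K'],np.array(f['R']),np.array(f['t'])
    u=np.asarray(u,float);v=np.asarray(v,float)
    ray=np.stack([(u-K[0][2])/K[0][0],(v-K[1][2])/K[1][1],np.ones_like(u)],-1)
    c=-R.T@t
    w=ray@R
    if z is None:
        return c+w*f['d'][v.astype(int),u.astype(int)][...,None]
    return c+w*((z-c[2])/w[...,2])[...,None]
E
python3 - <<'E'
from h import *
for n in('scene','side'): 
    im,d,p=snap(n,n+'0'); print(n,np.round(-np.array(p['R']).T@p['t'],3),(d>0).mean())
s=telemetry.read_state();print(s)
E
```

```text
scene [ 1.285 -0.063  1.168] 0.9961002604166667
side [0.51  0.796 0.892] 0.9959635416666667
{'t': 0.1, 'joint_positions': array([-1.13301214e+00,  4.23794668e-01,  1.63058047e+00, -2.59159820e-05,
        1.08857531e+00, -1.90252821e-02]), 'joint_velocities': array([-0.00024493, -0.00229004, -0.00337509, -0.00048812,  0.00081827,
       -0.00272808]), 'effort': array([ 8.82968288e-05, -5.45614064e+01, -2.74323732e+01,  6.45070220e-02,
        1.88561023e-02, -7.31667569e-05]), 'tool_pos': array([ 0.27547759, -0.56047755,  0.22197354]), 'eef_rot': array([ 9.74027253e-01,  2.26429787e-01, -1.52336136e-04, -6.61683461e-04]), 'wrist_force': array([-0.07081465, -0.26036487, -0.2273156 ]), 'torque': array([-0.05416086,  0.05195706, -0.01072989]), 'grip_width': 0.08758999283217565}
```

View pics/scene0.png

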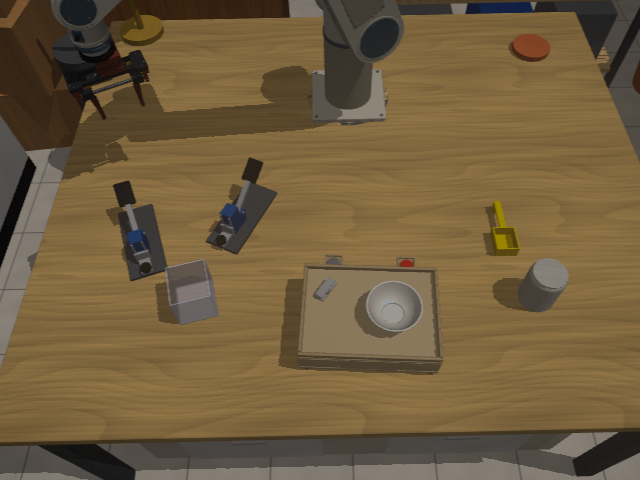

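View pics/side0.png

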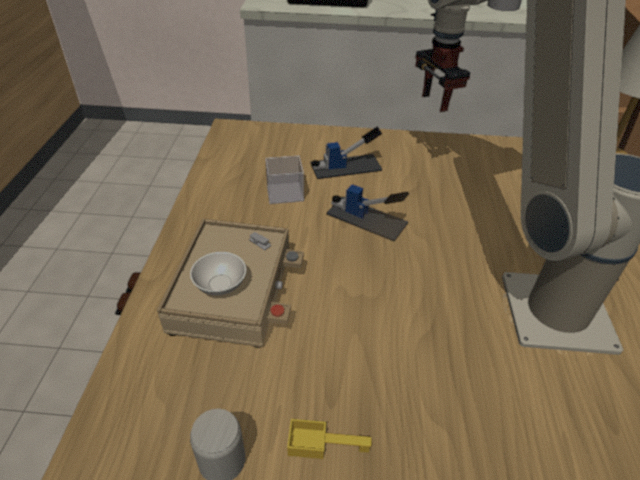

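The scene camera faces the robot, so image right is +y. The jack I need is the one at about (238,215). The red plug is at (406,262) and the grey one at (334,259). Next I measure them.

```bash
cat > m.py <<'E'
from h import *
def pts(f,box,lo,hi):
    x0,y0,x1,y1=box
    hsv=cv2.cvtColor(f['im'],cv2.COLOR_RGB2HSV)[y0:y1,x0:x1]
    m=cv2.inRange(hsv,np.array(lo),np.array(hi))
    v,u=np.nonzero(m); return u+x0,v+y0
if __name__=='__main__':
  for n,rb,jb,gb in(('scene0',(390,250,425,272),(200,155,280,255),(322,250,346,268)),('side0',(262,298,295,325),(322,180,412,240),(280,248,302,268))):
    f=load(n)
    u,v=pts(f,rb,(0,120,80),(10,255,255)); print(n,'red',len(u),u.mean(),v.mean(),unproj(f,u.mean(),v.mean(),.064), np.median(unproj(f,u,v),0))
    (x0,y0,x1,y1)=gb
    big=cv2.resize(f['im'][y0:y1,x0:x1,::-1],None,fx=12,fy=12,interpolation=0); cv2.imwrite('pics/g_'+n+'.png',big)
    x0,y0,x1,y1=jb
    uu,vv=np.meshgrid(np.arange(x0,x1),np.arange(y0,y1)); P=unproj(f,uu.ravel(),vv.ravel()); uu=uu.ravel();vv=vv.ravel()
    im=f['im'][vv,uu].astype(int)
    dark=(im.max(1)<75)&(im.max(1)-im.min(1)<25)
    pl=dark&(P[:,2]>-0.005)&(P[:,2]<.02)
    blue=(im[:,2]>im[:,0]+30)
    print('plate',pl.sum(),'blue',blue.sum())
    Q=unproj(f,uu[pl],vv[pl],.010)[:,:2]
    r=cv2.minAreaRect((Q*1000).astype(np.float32)); print(r)
    bt=blue&(P[:,2]>.08); print('bluetop',bt.sum(),P[bt].mean(0) if bt.any() else 0, P[blue][:,2].max())
    dz=dark&(P[:,2]>.07); print('pad',dz.sum(),P[dz].mean(0))
    cv2.imwrite('pics/j_'+n+'.png',cv2.resize(f['im'][y0:y1,x0:x1,::-1],None,fx=6,fy=6,interpolation=cv2.INTER_CUBIC))
E
python3 m.py
```

```text
scene0 red 82 406.219512195122 263.219512195122 [0.63473276 0.11538424 0.064     ] [0.63445202 0.11491472 0.06348825]
plate 1502 blue 157
((450.1210632324219, -285.6572265625), (91.38872528076172, 213.3914031982422), 63.584468841552734)
bluetop 143 [ 0.48708263 -0.30479286  0.08712799] 0.09142048463242691
pad 430 [ 0.42544522 -0.257047    0.12726353]
side0 red 133 276.9323308270677 309.9172932330827 [0.63745451 0.11534171 0.064     ] [0.63690764 0.11686586 0.06516509]
plate 1232 blue 391
((424.7251892089844, -329.6002197265625), (196.81280517578125, 210.68113708496094), 64.02804565429688)
bluetop 110 [ 0.4868992  -0.2804651   0.10202545] 0.8916178717729686
pad 165 [ 0.39159665 -0.19725554  0.14991429]
```

```bash
python3 - <<'E'
from h import *
a=cv2.imread('pics/j_scene0.png');b=cv2.imread('pics/j_side0.png');print(a.shape,b.shape)
c=np.zeros((600,800,3),np.uint8);a=cv2.resize(a,(400,500));b=cv2.resize(b,(400,267));c[:500,:400]=a;c[:267,400:]=b
c[300:516,420:708]=cv2.resize(cv2.imread('pics/g_scene0.png'),(288,216));cv2.imwrite('pics/c.png',c)
# tray rim & yaw from scene depth
f=load('scene0')
uu,vv=np.meshgrid(np.arange(280,460),np.arange(245,385));uu=uu.ravel();vv=vv.ravel();P=unproj(f,uu,vv)
m=(P[:,2]>.085)&(P[:,2]<.097)&(P[:,0]>.6)
from math import *
r=cv2.minAreaRect((P[m][:,:2]*1000).astype(np.float32));print('tray',m.sum(),r)
m=(P[:,2]>.05)&(P[:,2]<.066)&(P[:,0]<.665);print(np.round(P[m][:,:2].min(0),3),np.round(P[m].max(0),3))
# plug centre offset; lug points
for s in(-1,1):
    q=P[m&(s*(P[:,1]-.03)>0)];print(s,len(q),q.mean(0),q.min(0),q.max(0))
E
```

```text
(600, 480, 3) (360, 540, 3)
tray 2710 ((762.3406982421875, 23.222854614257812), (300.330078125, 222.73423767089844), 86.36354064941406)
[ 0.597 -0.073] [0.644 0.139 0.066]
-1 180 [ 0.61468948 -0.05207691  0.05903621] [ 0.59726601 -0.07327906  0.05063581] [ 0.63119873 -0.03046683  0.06574181]
1 183 [0.62642556 0.11618732 0.05973041] [0.6117845  0.09444964 0.0516584 ] [0.64380474 0.13901601 0.06589626]
```

View pics/c.png

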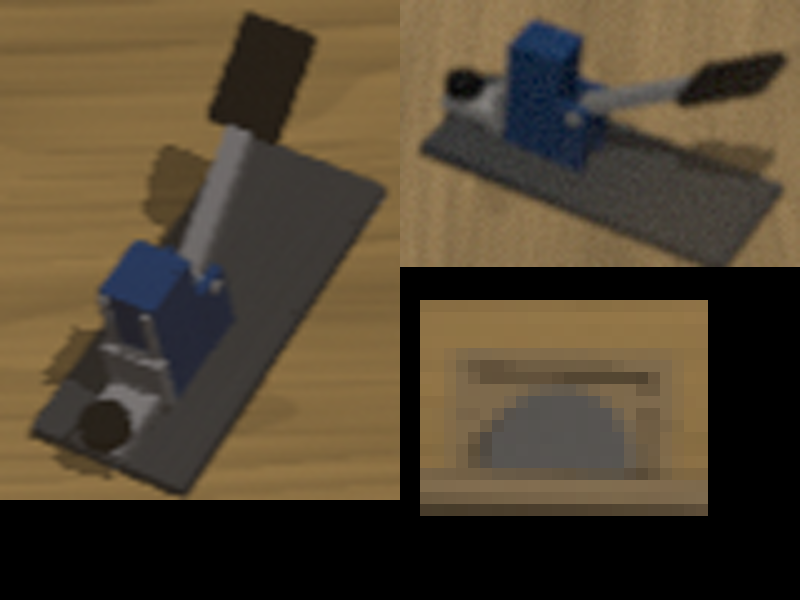

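Measured poses:
- **Jack:** origin about (0.488,-0.305), yaw about -26.4°.
- **Tray:** yaw about -3.6°.
- **Red plug:** about (0.637,0.1155).

I'll move the tool above the jack's column.

```bash
python3 -m pendant '{"rot":[[0,0,-5.84],[0,0,-5.84],[0,0,-5.84],[0,0,-5.84],[0,0,-5.84]],"offset":[[2.37,2.84,0],[2.37,2.84,0],[2.37,2.84,0],[2.37,2.84,0],[2.37,2.84,0]],"gripper":[100,100,100,100,100]}'
python3 -m pendant '{"rot":[[0,0,-5.84],[0,0,-5.84],[0,0,-5.84],[0,0,-5.84],[0,0,0]],"offset":[[2.37,2.84,0],[2.37,2.84,0],[2.37,2.84,-1],[2.37,2.84,-2],[0,0,-2]],"gripper":[100,100,100,100,100]}'
cat > st.py <<'E'
from h import *
from scipy.spatial.transform import Rotation as Ro
s=telemetry.read_state();R=Ro.from_quat(s['eef_rot']).as_matrix()
print('t',round(s['t'],2),'p',np.round(s['tool_pos'],4),'yaw',np.round(np.degrees(np.arctan2(R[1,0],R[0,0])),2),'tz',np.round(R[:,2],3),'F',np.round(s['wrist_force'],1),'g',round(s['grip_width'],4),'q',np.round(s['joint_positions'],2))
E
python3 st.py; python3 -c "
from h import *
snap('scene','s1');im,d,p=snap('wrist','w1');print(p)"
```

```text
t: 0.52
tool_pos: [0.3947, -0.4173, 0.2223]
eef_rot: [1.0, -0.029, -0.0, -0.0]
wrist_force: [0.5, -0.2, 0.5]
grip_width: 0.0877
t: 0.93
tool_pos: [0.4925, -0.3016, 0.1729]
eef_rot: [0.973, -0.23, 0.001, -0.0]
wrist_force: [0.5, -0.3, -0.6]
grip_width: 0.0875
t 0.93 p [ 0.4925 -0.3016  0.1729] yaw -26.54 tz [ 0.003 -0.    -1.   ] F [ 0.5 -0.3 -0.6] g 0.0875 q [-0.57  0.42  1.78  0.    0.95  1.46]
{'camera_matrix': array([[371.64829954,   0.        , 320.17631189],
       [  0.        , 371.64829954, 235.14462106],
       [  0.        ,   0.        ,   1.        ]]), 'R': array([[-4.40665387e-01, -8.97671125e-01, -7.53200076e-04],
       [-8.69132018e-01,  4.26445392e-01,  2.50507210e-01],
       [-2.24551890e-01,  1.11044487e-01, -9.68114441e-01]]), 't': array([-0.05589865,  0.53424782,  0.48251135])}
```

View pics/w1.png

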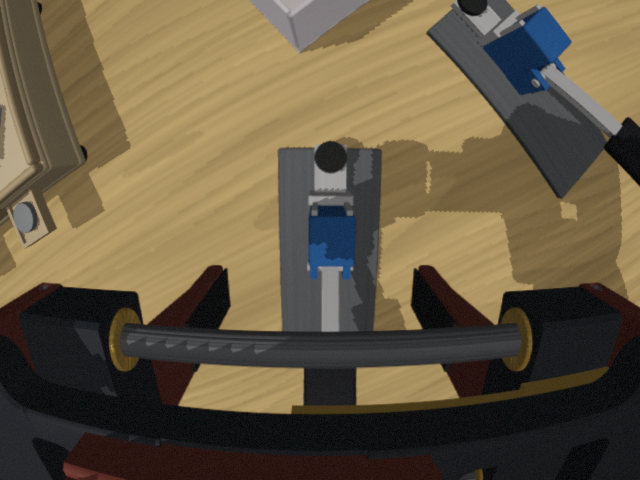

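The wrist view shows the blue column at (332,240), aligned between the fingers. I'll check its position by casting a fisheye ray.

```bash
cat >> h.py <<'E'
def fish(f,u,v,z):
    K,R,t=f['K'],np.array(f['R']),np.array(f['t'])
    dx,dy=u-K[0][2],v-K[1][2];r=np.hypot(dx,dy);th=r/K[0][0]
    ray=np.array([np.sin(th)*dx/r,np.sin(th)*dy/r,np.cos(th)])
    c=-R.T@t;w=R.T@ray
    return c+w*(z-c[2])/w[2]
E
python3 - <<'E'
from h import *
f=load('w1'); cv2.imwrite('pics/w1c.png',cv2.resize(f['im'][130:290,260:400,::-1],None,fx=3.5,fy=3.5,interpolation=2))
print('saddle',fish(f,331,157,.034))
print('plate front corners',fish(f,279,149,.01),fish(f,381,149,.01))
e=fish(f,381,149,.01)-fish(f,279,149,.01);print(np.degrees(np.arctan2(e[1],e[0]))+90, np.linalg.norm(e))
E
python3 st.py
```

```text
saddle [ 0.53280498 -0.33350108  0.034     ]
plate front corners [ 0.55792226 -0.29645226  0.01      ] [ 0.5192338  -0.37609322  0.01      ]
-25.909827531534262 0.08854082980501644
t 1.03 p [ 0.4876 -0.3029  0.1698] yaw -26.19 tz [-0.005  0.003 -1.   ] F [-0.7 -0.1 -0.3] g 0.0879 q [-0.58  0.42  1.78 -0.    0.95  1.45]
```

View pics/w1c.png

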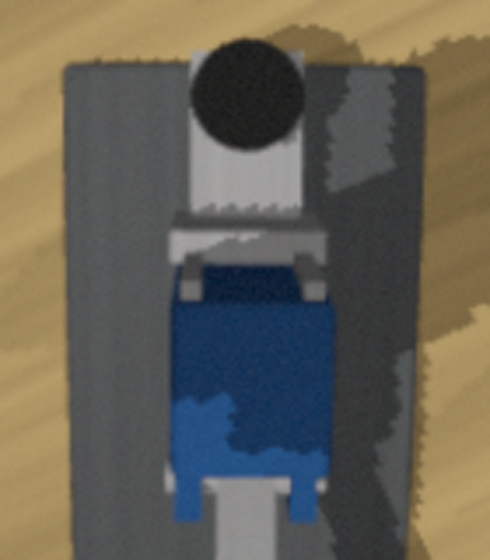

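```bash
python3 -m pendant '{"rot":[[0,0,0],[0,0,0]],"offset":[[0,0,-2],[0,0,0]],"gripper":[100,100]}'
python3 - <<'E'
from h import *
import time
f0=snap('wrist','w2');f=load('w2'); cv2.imwrite('pics/w2c.png',cv2.resize(f['im'][80:340,220:440,::-1],None,fx=2.3,fy=2.3,interpolation=2))
E
python3 st.py
```

```text
t: 1.2
tool_pos: [0.4871, -0.3053, 0.151]
eef_rot: [0.974, -0.228, -0.002, -0.001]
wrist_force: [-0.9, -0.5, -0.5]
grip_width: 0.0875
t 1.25 p [ 0.4874 -0.3057  0.1522] yaw -26.41 tz [-0.003  0.002 -1.   ] F [-0.1 -0.4  0.4] g 0.0877 q [-0.58  0.44  1.79 -0.    0.91  1.45]
```

View pics/w2c.png

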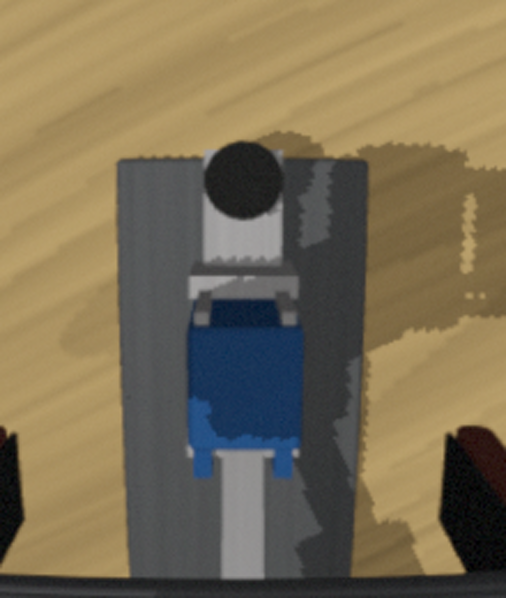

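```bash
python3 - <<'E'
from h import *
f=load('w2'); P=lambda a,b,z:fish(f,220+a/2.3,80+b/2.3,z)
s=P(243,180,.034);a=P(118,160,.01);b=P(368,160,.01);e=b-a
yaw=np.arctan2(e[1],e[0])+np.pi/2
u=np.array([np.cos(yaw),np.sin(yaw)])
print(np.degrees(yaw),'orig from saddle',s[:2]-.055*u,'plate',(a+b)[:2]/2-.062*u)
c=(P(190,326,.088)+P(300,326,.088))[:2]/2; print('column',c-.018*u)
c=(P(190,448,.088)+P(300,448,.088))[:2]/2; print('column back',c+.018*u)
E
```

```text
-26.173441758101053 orig from saddle [ 0.48365274 -0.30886417] plate [ 0.48307727 -0.3090776 ]
column [ 0.48353289 -0.30857399]
column back [ 0.48394882 -0.30887357]
```

The wrist view gives a jack origin of (0.4836,-0.3087), within 5 mm of the scene estimate. I'll correct the position, descend and grip.

```bash
python3 -m pendant '{"rot":[[0,0,0],[0,0,0],[0,0,0],[0,0,0],[0,0,0]],"offset":[[-0.3,-0.25,-2.5],[0,0,-2.5],[0,0,-2.5],[0,0,-2.3],[0,0,0]],"gripper":[100,100,100,100,100]}'
python3 st.py
python3 -m pendant '{"rot":[[0,0,0],[0,0,0],[0,0,0],[0,0,0],[0,0,0]],"offset":[[0,0,0],[0,0,0],[0,0,0],[0,0,0],[0,0,0]],"gripper":[20,20,20,20,20]}'
python3 st.py
```

```text
t: 1.67
tool_pos: [0.4834, -0.3077, 0.0524]
eef_rot: [0.973, -0.229, -0.003, -0.001]
wrist_force: [-0.7, 0.5, -0.0]
grip_width: 0.088
t 1.67 p [ 0.4834 -0.3077  0.0524] yaw -26.45 tz [-0.005  0.003 -1.   ] F [-0.7  0.5 -0. ] g 0.088 q [-0.59  0.59  1.83 -0.    0.72  1.44]
t: 2.08
tool_pos: [0.4864, -0.3085, 0.0562]
eef_rot: [0.974, -0.228, 0.001, 0.0]
wrist_force: [0.2, 0.3, 0.8]
grip_width: 0.0579
t 2.08 p [ 0.4864 -0.3085  0.0562] yaw -26.38 tz [ 0.002 -0.001 -1.   ] F [0.2 0.3 0.8] g 0.0579 q [-0.59  0.59  1.83  0.    0.72  1.45]
```

```bash
python3 -m pendant '{"rot":[[0,0,0],[0,0,0],[0,0,0],[0,0,0],[0,0,0]],"offset":[[0,0,0],[0,0,0],[0,0,0],[0,0,0],[0,0,0]],"gripper":[0,0,0,0,0]}'
python3 -m pendant '{"rot":[[0,0,0],[0,0,0],[0,0,0]],"offset":[[0,0,0],[0,0,0],[0,0,0]],"gripper":[0,0,0]}'
python3 st.py
```

```text
t: 2.5
tool_pos: [0.4858, -0.3083, 0.055]
eef_rot: [0.974, -0.228, 0.0, 0.0]
wrist_force: [-0.7, -0.1, 1.8]
grip_width: 0.032
t: 2.75
tool_pos: [0.4858, -0.3082, 0.055]
eef_rot: [0.974, -0.228, 0.0, 0.0]
wrist_force: [-1.1, -1.1, 3.7]
grip_width: 0.0318
t 2.75 p [ 0.4858 -0.3082  0.055 ] yaw -26.38 tz [ 0. -0. -1.] F [-1.1 -1.1  3.7] g 0.0318 q [-0.59  0.59  1.83 -0.    0.72  1.45]
```

Gripped at 31.8 mm wide. I'll lift it and carry it to a point in front of the red lug, turning +22.8° on the way.

```bash
python3 -m pendant '{"rot":[[0,0,0],[0,0,0],[0,0,2],[0,0,2],[0,0,2]],"offset":[[0,0,1],[0,0,2],[0,1.5,0.5],[0,3,0],[0,3.5,0]],"gripper":[0,0,0,0,0]}'
python3 -m pendant '{"rot":[[0,0,2],[0,0,2],[0,0,2],[0,0,2],[0,0,2]],"offset":[[0,3.5,0],[0,3.5,0],[0,3.5,0],[0,3.5,0],[0,3.5,0]],"gripper":[0,0,0,0,0]}'
python3 -m pendant '{"rot":[[0,0,2],[0,0,2],[0,0,2],[0,0,0.8],[0,0,0]],"offset":[[0,3.5,0],[0,3.5,0],[0,3.5,0],[0.4,3.5,0],[0,2.8,0]],"gripper":[0,0,0,0,0]}'
python3 -m pendant '{"rot":[[0,0,0]],"offset":[[0,0,0]],"gripper":[0]}'
python3 st.py; python3 -c "
from h import *
snap('scene','s3');snap('side','d3');snap('wrist','w3')"; python3 st.py
```

```text
t: 3.17
tool_pos: [0.4857, -0.2277, 0.0901]
eef_rot: [0.984, -0.177, 0.0, 0.0]
wrist_force: [0.3, 1.3, -8.7]
grip_width: 0.0318
t: 3.58
tool_pos: [0.4843, -0.0507, 0.0895]
eef_rot: [0.996, -0.089, -0.001, -0.0]
wrist_force: [0.7, -0.1, -7.9]
grip_width: 0.032
t: 4.0
tool_pos: [0.4889, 0.1179, 0.0897]
eef_rot: [1.0, -0.03, -0.0, -0.0]
wrist_force: [0.4, -0.3, -7.1]
grip_width: 0.032
t: 4.08
tool_pos: [0.4891, 0.1198, 0.0898]
eef_rot: [1.0, -0.029, 0.0, -0.001]
wrist_force: [0.7, 0.3, -8.2]
grip_width: 0.0316
t 4.08 p [0.4891 0.1198 0.0898] yaw -3.32 tz [ 0.     0.002 -1.   ] F [ 0.7  0.3 -8.2] g 0.0316 q [0.22 0.45 1.98 0.   0.71 1.84]
t 4.23 p [0.4884 0.1154 0.0895] yaw -3.46 tz [-0.002 -0.    -1.   ] F [ 0.  -0.2 -7.9] g 0.0319 q [ 0.21  0.45  1.98 -0.    0.71  1.84]
```

View pics/d3.png

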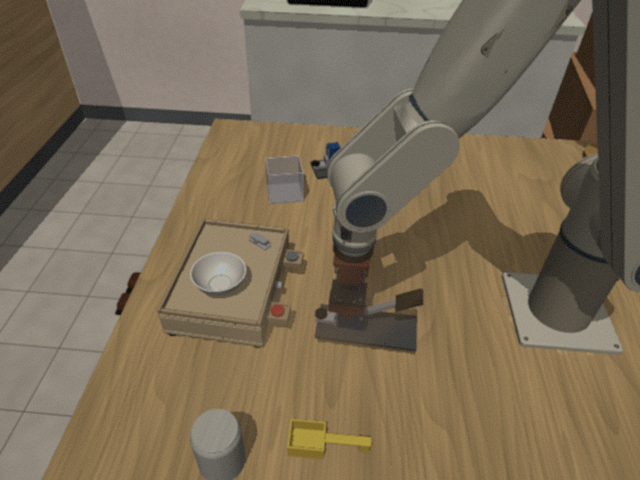

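View pics/w3.png

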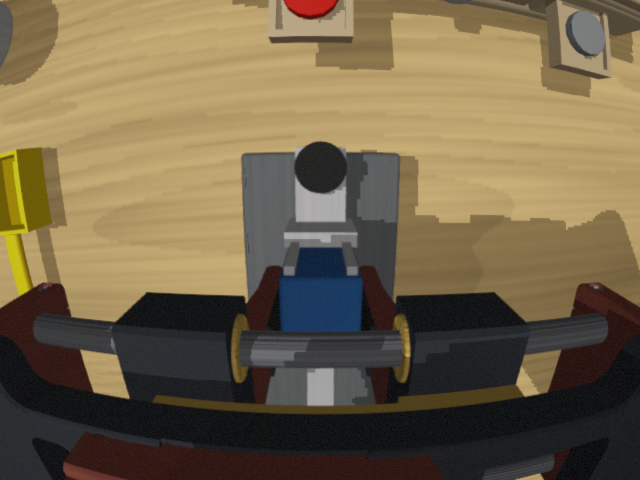

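The jack is held level. In the wrist view its saddle is at (320,167), and the red lug is ahead with its front edge from (270,38) to (353,36).

```bash
python3 - <<'E'
from h import *
f=load('w3')
cv2.imwrite('pics/w3c.png',cv2.resize(f['im'][0:200,230:410,::-1],None,fx=3,fy=3,interpolation=2))
s=fish(f,320,167,.069);print('saddle',s)
a=fish(f,269,36,.056);b=fish(f,353,34,.056);m=(a+b)/2;print('lug front',a,b,m, np.linalg.norm(a-b))
e=a-b;yaw=np.arctan2(e[1],e[0])-np.pi/2;u=np.array([np.cos(yaw),np.sin(yaw)]);print(np.degrees(yaw),'lift pt',m[:2]+.025*u)
# jack yaw
a=fish(f,243,154,.045);b=fish(f,399,154,.045);e=a-b;print('jack yaw',np.degrees(np.arctan2(e[1],e[0]))-90,np.linalg.norm(e),'orig',(a+b)/2)
# side-view checks
g=load('d3');print('side saddle',unproj(g,np.array(321.),np.array(314.),.069))
h=load('s3');y,x=230,360
cv2.imwrite('pics/s3c.png',cv2.resize(h['im'][150:290,340:460,::-1],None,fx=4,fy=4,interpolation=2))
E
```

```text
saddle [0.54178857 0.11337758 0.069     ]
lug front [0.61464245 0.13644422 0.056     ] [0.61282553 0.09169258 0.056     ] [0.61373399 0.1140684  0.056     ] 0.04478851180016769
-2.3249478825068555 lift pt [0.63871341 0.11305423]
jack yaw -3.28140117244358 0.08853830736869447 orig [0.54816947 0.11242432 0.045     ]
side saddle [0.54255522 0.12087108 0.069     ]
```

View pics/w3c.png

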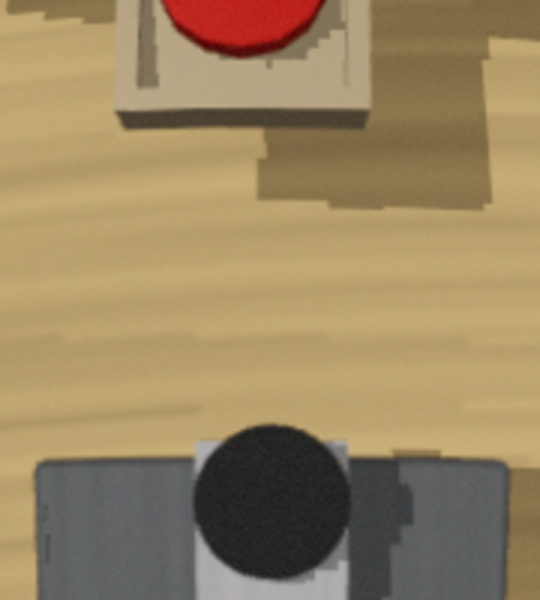

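View pics/s3c.png

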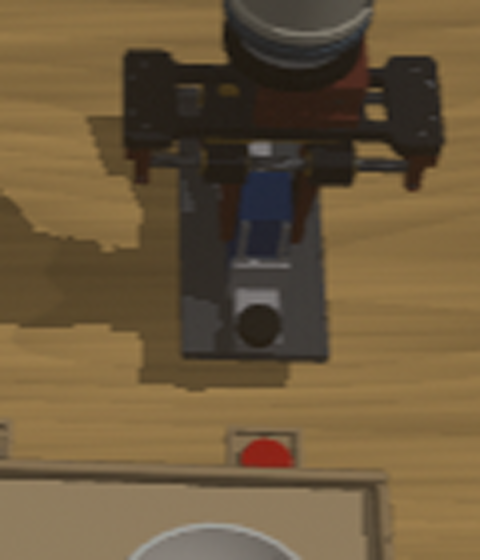

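Wrist view: the saddle needs to go +96 mm in x and about +1 mm in y. I'll lower it to about 3 mm above the plank, move 6 cm forward and look again.

```bash
python3 -m pendant '{"rot":[[0,0,0],[0,0,0],[0,0,0],[0,0,0],[0,0,0]],"offset":[[0,0,-1.6],[0,0,-1.5],[2,0.1,0],[2,0,0],[2,0,0]],"gripper":[0,0,0,0,0]}'
python3 -m pendant '{"rot":[[0,0,0]],"offset":[[0,0,0]],"gripper":[0]}'
python3 st.py; python3 -c "
from h import *
snap('scene','s4');snap('side','d4');snap('wrist','w4')
for n,b in(('s4',(340,170,460,290)),('d4',(250,260,370,350))):
    f=load(n);x0,y0,x1,y1=b;cv2.imwrite('pics/'+n+'c.png',cv2.resize(f['im'][y0:y1,x0:x1,::-1],None,fx=4,fy=4,interpolation=2))
"; python3 st.py
```

```text
t: 4.65
tool_pos: [0.5494, 0.1146, 0.0583]
eef_rot: [0.999, -0.032, -0.001, 0.0]
wrist_force: [1.9, 0.0, -7.8]
grip_width: 0.0319
t: 4.73
tool_pos: [0.5543, 0.115, 0.0593]
eef_rot: [0.999, -0.032, 0.003, -0.0]
wrist_force: [1.5, 0.0, -7.4]
grip_width: 0.0317
t 4.73 p [0.5543 0.115  0.0593] yaw -3.7 tz [ 0.005  0.001 -1.   ] F [ 1.5  0.  -7.4] g 0.0317 q [ 0.18  0.57  1.85 -0.    0.71  1.82]
t 4.88 p [0.5485 0.1148 0.0583] yaw -3.67 tz [-0.002 -0.    -1.   ] F [-0.3 -0.  -7.4] g 0.0315 q [0.19 0.57 1.86 0.   0.71 1.82]
```

View pics/s4c.png

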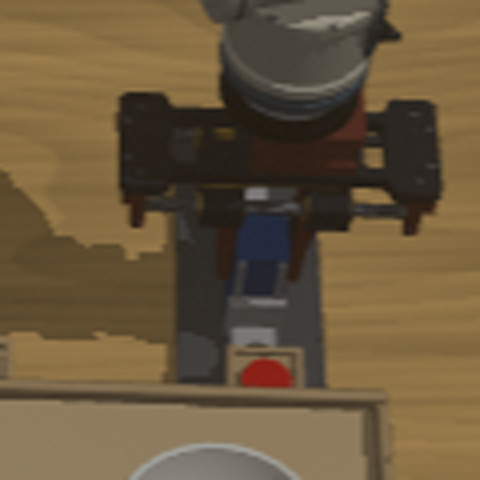

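View pics/d4c.png

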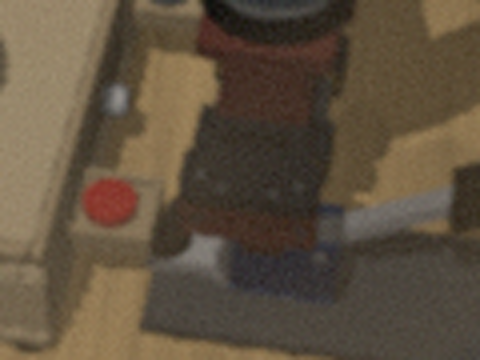

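View pics/w4.png

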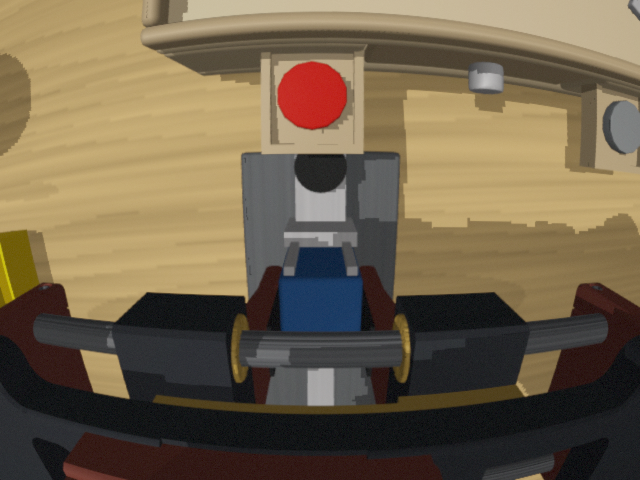

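```bash
python3 - <<'E'
from h import *
f=load('w4')
hsv=cv2.cvtColor(f['im'],cv2.COLOR_RGB2HSV)
m=cv2.inRange(hsv[:200,240:400],(0,150,100),(10,255,255));v,u=np.nonzero(m);print(u.mean()+240,v.mean())
p=fish(f,u.mean()+240,v.mean(),.0635);s=fish(f,320,167,.037);print(p,s,p-s)
# lug centre from top face corners z=.060 rim
a=fish(f,261,154,.060);b=fish(f,364,154,.060);print('lug front',a,b,(a+b)/2)
E
```

```text
311.7807327001357 95.01926729986431
[0.63598901 0.1127873  0.0635    ] [0.6029511  0.11138594 0.037     ] [0.03303791 0.00140136 0.0265    ]
lug front [0.61213006 0.13683726 0.06      ] [0.60913601 0.09164942 0.06      ] [0.61063303 0.11424334 0.06      ]
```

The red plug is 33 mm ahead of the saddle and 1.4 mm to its left. I'll move in and set the jack down.

```bash
python3 -m pendant '{"rot":[[0,0,0],[0,0,0],[0,0,0],[0,0,0],[0,0,0]],"offset":[[1.1,0.15,0],[1.1,0,0],[1.1,0,0],[0,0,0],[0,0,-0.3]],"gripper":[0,0,0,0,0]}'
python3 -m pendant '{"rot":[[0,0,0],[0,0,0]],"offset":[[0,0,-0.1],[0,0,0]],"gripper":[0,0]}'
python3 st.py; python3 -c "
from h import *
snap('side','d5');snap('wrist','w5')
for n,b in(('d5',(240,260,400,370)),):
    f=load(n);x0,y0,x1,y1=b;cv2.imwrite('pics/'+n+'c.png',cv2.resize(f['im'][y0:y1,x0:x1,::-1],None,fx=4,fy=4,interpolation=2))
f=load('w5')
hsv=cv2.cvtColor(f['im'],cv2.COLOR_RGB2HSV)
m=cv2.inRange(hsv[:250,240:400],(0,150,100),(10,255,255));v,u=np.nonzero(m);print(u.mean()+240,v.mean())
p=fish(f,u.mean()+240,v.mean(),.0635);s=fish(f,320,167,.034);print(p,s,p-s)
"; python3 st.py
```

```text
t: 5.3
tool_pos: [0.5836, 0.1173, 0.0562]
eef_rot: [1.0, -0.031, 0.001, -0.0]
wrist_force: [1.1, -0.8, -6.1]
grip_width: 0.0316
t: 5.47
tool_pos: [0.5828, 0.1174, 0.0551]
eef_rot: [1.0, -0.031, 0.0, -0.0]
wrist_force: [3.0, -1.1, -3.8]
grip_width: 0.0318
t 5.47 p [0.5828 0.1174 0.0551] yaw -3.59 tz [ 0.  0. -1.] F [ 3.  -1.1 -3.8] g 0.0318 q [ 0.18  0.61  1.79 -0.    0.74  1.81]
323.4495699765442 172.08496221005996
[0.63585123 0.11273301 0.0635    ] [0.63619284 0.11417755 0.034     ] [-0.0003416  -0.00144453  0.0295    ]
t 5.57 p [0.5828 0.1174 0.0551] yaw -3.58 tz [ 0.001 -0.    -1.   ] F [ 2.6 -0.4 -3.7] g 0.0317 q [ 0.18  0.61  1.79 -0.    0.74  1.81]
```

View pics/d5c.png

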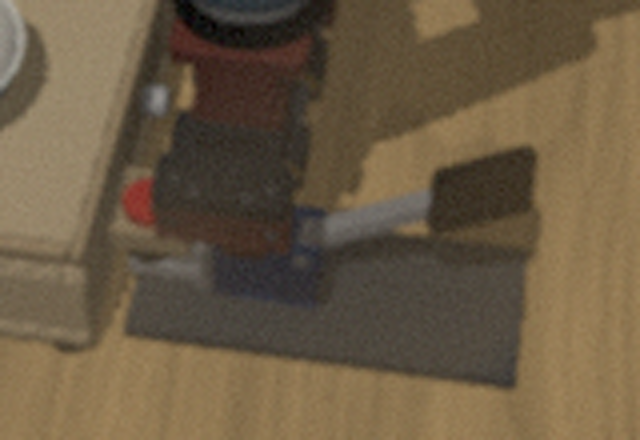

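View pics/w5.png

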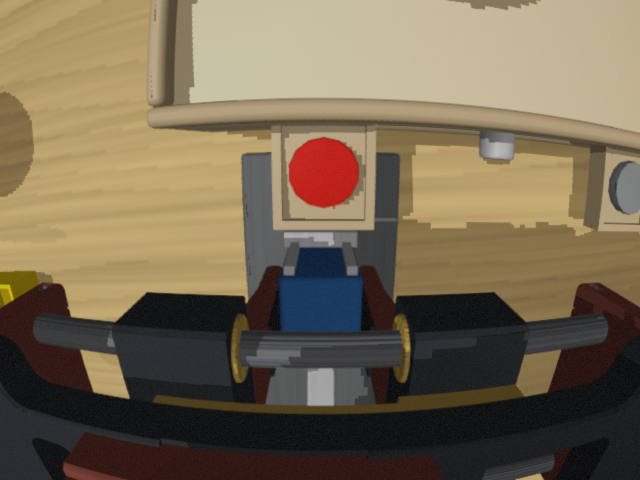

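The saddle is within about 1.5 mm of under the red plug, and the base is on the plank. I'll release and rise.

```bash
python3 -m pendant '{"rot":[[0,0,0],[0,0,0],[0,0,0],[0,0,0],[0,0,0]],"offset":[[0,0,-0.1],[0,0,0],[0,0,0],[0,0,0],[0,0,0]],"gripper":[0,60,60,60,60]}'
python3 st.py
python3 -m pendant '{"rot":[[0,0,0],[0,0,0],[0,0,0],[0,0,0],[0,0,0]],"offset":[[0,0,1],[0,0,3],[0,0,3],[0,0,3],[0,0,0]],"gripper":[60,60,60,60,60]}'
python3 st.py
```

```text
t: 5.98
tool_pos: [0.5826, 0.1175, 0.0539]
eef_rot: [1.0, -0.031, -0.0, -0.0]
wrist_force: [0.8, 1.4, -0.3]
grip_width: 0.052
t 5.98 p [0.5826 0.1175 0.0539] yaw -3.58 tz [-0.  0. -1.] F [ 0.8  1.4 -0.3] g 0.052 q [0.18 0.61 1.79 0.   0.74 1.81]
t: 6.4
tool_pos: [0.5863, 0.1181, 0.1603]
eef_rot: [1.0, -0.031, 0.005, -0.001]
wrist_force: [0.7, -0.3, 0.2]
grip_width: 0.0525
t 6.4 p [0.5863 0.1181 0.1603] yaw -3.58 tz [ 0.009  0.002 -1.   ] F [ 0.7 -0.3  0.2] g 0.0525 q [ 0.18  0.46  1.74 -0.    0.93  1.81]
```

```bash
python3 -m pendant '{"rot":[[0,0,0],[0,0,0],[0,0,0],[0,0,0],[0,0,0]],"offset":[[-3,0.2,0],[-3.5,0.2,0],[-3.5,0.2,0],[-3.2,0.2,0],[0,0,0]],"gripper":[0,0,0,0,0]}'
python3 -m pendant '{"rot":[[0,0,0],[0,0,0],[0,0,0]],"offset":[[0,0,-1],[0,0,0],[0,0,0]],"gripper":[0,0,0]}'
python3 st.py; python3 -c "
from h import *
snap('scene','s6');snap('side','d6');snap('wrist','w6')
f=load('w6')
c=np.zeros((400,800,3),np.uint8)
for i,(n,b) in enumerate((('s6',(350,170,470,290)),('d6',(250,260,410,420)))):
    f=load(n);x0,y0,x1,y1=b;c[:,400*i:400*i+400]=cv2.resize(f['im'][y0:y1,x0:x1,::-1],(400,400),interpolation=2)
cv2.imwrite('pics/c6.png',c)
"; python3 st.py
```

```text
t: 6.82
tool_pos: [0.4438, 0.1248, 0.153]
eef_rot: [1.0, -0.031, -0.003, 0.001]
wrist_force: [-0.6, -0.0, 0.6]
grip_width: 0.0227
t: 7.07
tool_pos: [0.4519, 0.1255, 0.1435]
eef_rot: [1.0, -0.031, 0.0, -0.0]
wrist_force: [0.3, 0.3, -0.2]
grip_width: 0.0031
t 7.07 p [0.4519 0.1255 0.1435] yaw -3.6 tz [ 0.  0. -1.] F [ 0.3  0.3 -0.2] g 0.0031 q [ 0.25  0.32  2.03 -0.    0.8   1.88]
t 7.22 p [0.4518 0.1254 0.1437] yaw -3.61 tz [ 0.  0. -1.] F [-0.1 -0.3 -0. ] g 0.0005 q [ 0.25  0.32  2.03 -0.    0.8   1.88]
```

View pics/c6.png

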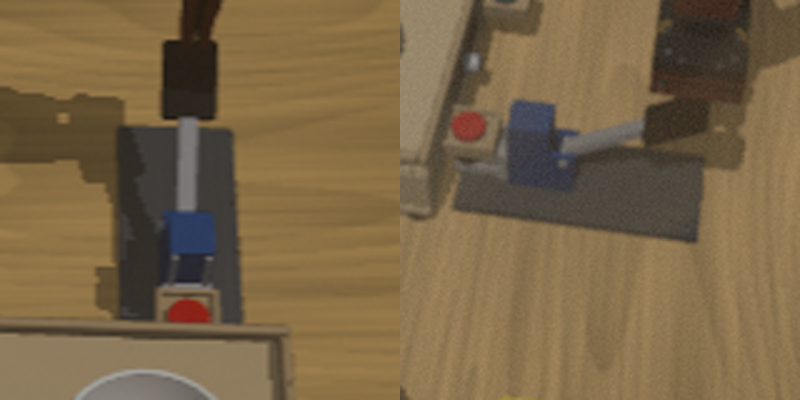

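View pics/w6.png

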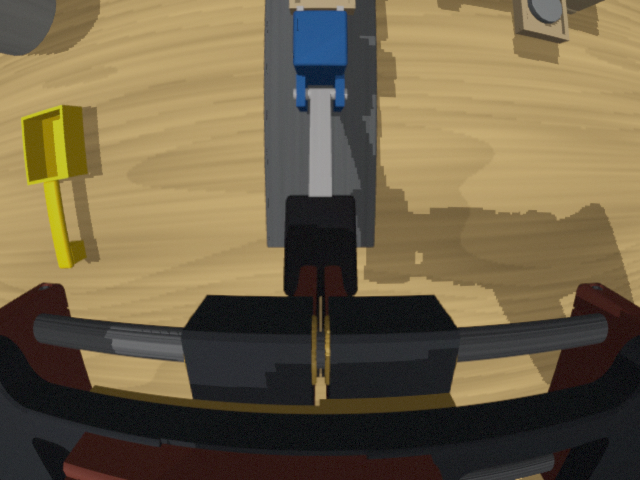

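The jack stands clear of the gripper, with the plug and handle in line and the closed fingers over the pad. I'll press, following the pad's arc.

```bash
python3 -m pendant '{"rot":[[0,0,0],[0,0,0],[0,0,0],[0,0,0]],"offset":[[1,0,-1.2],[0,0,-1.2],[0,0,-0.3],[0,0,0]],"gripper":[0,0,0,0]}'
python3 st.py
python3 -m pendant '{"rot":[[0,0,0],[0,0,0],[0,0,0],[0,0,0],[0,0,0]],"offset":[[-0.4,0,-0.7],[-0.4,0,-0.7],[-0.3,0,-0.75],[-0.3,0,-0.75],[0,0,0]],"gripper":[0,0,0,0,0]}'
python3 st.py
```

```text
t: 7.55
tool_pos: [0.4613, 0.1255, 0.1164]
eef_rot: [1.0, -0.031, -0.0, -0.0]
wrist_force: [2.3, 0.5, 1.1]
grip_width: 0.0007
t 7.55 p [0.4613 0.1255 0.1164] yaw -3.61 tz [-0.  0. -1.] F [2.3 0.5 1.1] g 0.0007 q [0.24 0.38 2.02 0.   0.74 1.87]
t: 7.97
tool_pos: [0.4472, 0.1258, 0.0872]
eef_rot: [1.0, -0.031, 0.001, -0.0]
wrist_force: [4.1, 2.7, 7.3]
grip_width: 0.0003
t 7.97 p [0.4472 0.1258 0.0872] yaw -3.59 tz [ 0.002  0.001 -1.   ] F [4.1 2.7 7.3] g 0.0003 q [0.25 0.42 2.07 0.   0.66 1.88]
```

```bash
python3 -m pendant '{"rot":[[0,0,0],[0,0,0],[0,0,0],[0,0,0]],"offset":[[-0.15,0,-0.8],[-0.15,0,-0.8],[-0.05,0,-0.8],[0,0,0]],"gripper":[0,0,0,0]}'
python3 st.py; python3 -c "
from h import *
snap('scene','s7');snap('side','d7')
c=np.zeros((400,800,3),np.uint8)
for i,(n,b) in enumerate((('s7',(350,170,470,290)),('d7',(250,260,410,420)))):
    f=load(n);x0,y0,x1,y1=b;c[:,400*i:400*i+400]=cv2.resize(f['im'][y0:y1,x0:x1,::-1],(400,400),interpolation=2)
cv2.imwrite('pics/c7.png',c)
"; python3 st.py
```

```text
t: 8.3
tool_pos: [0.4422, 0.1258, 0.0629]
eef_rot: [1.0, -0.031, -0.001, -0.0]
wrist_force: [-1.0, 5.1, 9.3]
grip_width: 0.0003
t 8.3 p [0.4422 0.1258 0.0629] yaw -3.61 tz [-0.002  0.    -1.   ] F [-1.   5.1  9.3] g 0.0003 q [0.25 0.46 2.08 0.   0.6  1.88]
t 8.4 p [0.4423 0.1259 0.0635] yaw -3.6 tz [-0.002  0.    -1.   ] F [-1.3  4.3  9.7] g 0.0002 q [0.25 0.46 2.08 0.   0.6  1.88]
```

View pics/c7.png

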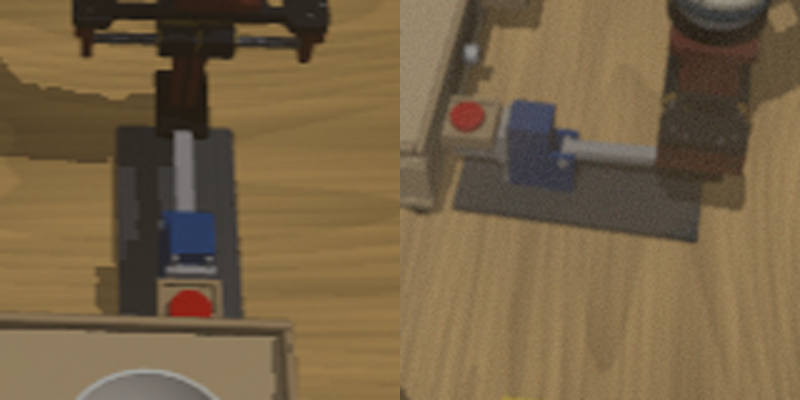

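The lug is rising and the jack's base hasn't moved. I'll press the rest of the way to the stop.

```bash
python3 -m pendant '{"rot":[[0,0,0],[0,0,0],[0,0,0],[0,0,0]],"offset":[[0,0,-0.6],[0,0,-0.4],[0,0,-0.2],[0,0,0]],"gripper":[0,0,0,0]}'
python3 st.py
```

```text
t: 8.73
tool_pos: [0.4416, 0.1259, 0.0514]
eef_rot: [1.0, -0.031, -0.001, -0.0]
wrist_force: [-2.3, 6.1, 11.9]
grip_width: 0.0005
t 8.73 p [0.4416 0.1259 0.0514] yaw -3.59 tz [-0.003  0.    -1.   ] F [-2.3  6.1 11.9] g 0.0005 q [0.25 0.48 2.08 0.   0.57 1.88]
```

```bash
python3 -m pendant '{"rot":[[0,0,0],[0,0,0],[0,0,0],[0,0,0]],"offset":[[0,0.1,-0.15],[0,0,-0.1],[0,0,0],[0,0,0]],"gripper":[0,0,0,0]}'
python3 st.py; python3 -c "
from h import *
snap('scene','s8');snap('side','d8')
c=np.zeros((400,800,3),np.uint8)
for i,(n,b) in enumerate((('s8',(350,170,470,290)),('d8',(250,260,410,420)))):
    f=load(n);x0,y0,x1,y1=b;c[:,400*i:400*i+400]=cv2.resize(f['im'][y0:y1,x0:x1,::-1],(400,400),interpolation=2)
cv2.imwrite('pics/c8.png',c)
from m import pts
for n in('side0','d8','scene0','s8'):
    f=load(n);b=(255,292,300,330) if n in('side0','d8') else (390,248,425,272)
    u,v=pts(f,b,(0,120,80),(10,255,255));print(n,len(u),u.mean(),v.mean(),np.median(unproj(f,u,v),0),unproj(f,u.mean(),v.mean(),.064 if '0' in n else .085))
"; python3 st.py
```

```text
t: 9.07
tool_pos: [0.4416, 0.1261, 0.0501]
eef_rot: [1.0, -0.031, -0.001, 0.0]
wrist_force: [-5.1, -0.9, 27.3]
grip_width: 0.0007
t 9.07 p [0.4416 0.1261 0.0501] yaw -3.57 tz [-0.002 -0.001 -1.   ] F [-5.1 -0.9 27.3] g 0.0007 q [ 0.25  0.49  2.08 -0.    0.57  1.89]
side0 133 276.9323308270677 309.9172932330827 [0.63690764 0.11686586 0.06516509] [0.63745451 0.11534171 0.064     ]
d8 134 276.14925373134326 304.26119402985074 [0.63808242 0.11680966 0.08350857] [0.63808071 0.11752413 0.085     ]
scene0 82 406.219512195122 263.219512195122 [0.63445202 0.11491472 0.06348825] [0.63473276 0.11538424 0.064     ]
s8 104 407.0576923076923 260.27884615384613 [0.63789161 0.11494214 0.08276005] [0.639361   0.11464831 0.085     ]
t 9.17 p [0.4416 0.1261 0.0501] yaw -3.57 tz [-0.002 -0.001 -1.   ] F [-6.2 -0.8 27.3] g 0.0006 q [ 0.25  0.49  2.08 -0.    0.57  1.89]
```

View pics/c8.png

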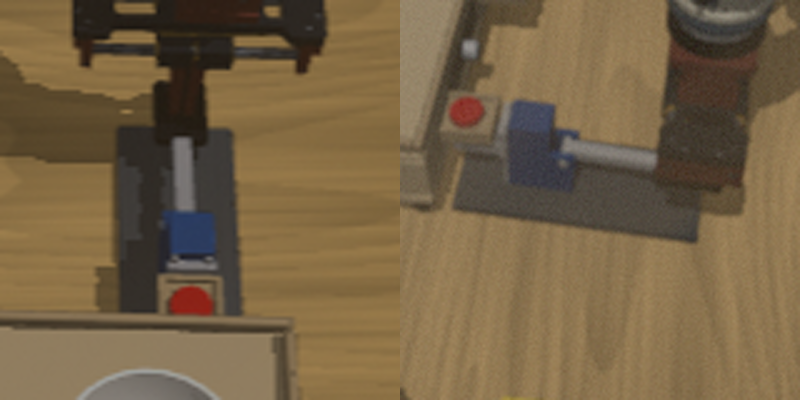

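View pics/d8.png

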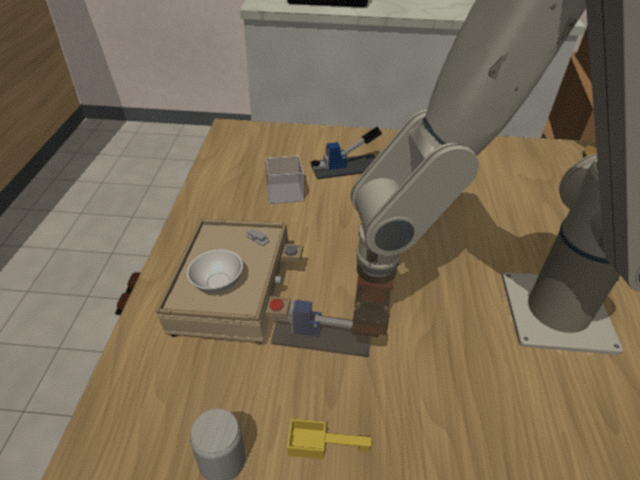

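The handle is on its stop with about 27 N of press. The plug has risen about 19 mm and is still over the saddle, the jack is flat, and everything else is where it was. I'm handing in.

```bash
python3 -c "
from plant import order
print(order.close_job())"; python3 st.py
```

```text
the job is handed in; nothing more can be done
None
the job is handed in; nothing more can be done
```

I stood the leftmost jack under the red-plug lug, pressed its handle down to the stop with closed fingers, and handed in at about 9.2 s still holding it. The hand-in gave no verdict.

**Last checks:**
- **Saddle:** the wrist view put it about 1.5 mm from under the plug when I set the jack down. I did not measure it again under load, but in both cameras the jack's base looked flat and unmoved.
- **Lift:** the plug's top face rose from about 64 mm to about 83 mm in both cameras. It shifted only about 1–3 mm sideways.
- **Press:** vertical force was about 27 N, well above the 9–12 N needed, because the handle was on its stop. The fingertips were at 50 mm, which matches a fully lowered pad.
- **Surroundings:** the bowl was upright, and by eye the clip, scoop, canister and clear box had not moved. The robot was touching only the handle.

**Disagreements:**
- The scene and wrist cameras differed by 5–7 mm on where the jack first stood. I used the wrist view for gripping and for the final placing.
- Pressing briefly built up about 6 N sideways on the handle. A 1 mm shift brought it below 1 N, leaving about 6 N along x.

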